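Mix the culture tube, then show the counting chamber to the label reader

TASK

Mix the culture for a cell count: take the blue-capped tube from the rack, press it upright into the vortex mixer's cup until the cup is fully down, keep it down for a good second, then put the tube back in its own hole in the rack and let go. Then, of the two glass counting chambers on the drying rest, take the one that lies label side up (frosted end pointing away from you, its corner notch is on the left; on the face-down one it is on the right) and show it to the label reader: the frosted label about 10 cm from the reader's window on its line of sight, level, label up, frosted end towards the window. Finish while still holding it there in the gripper, and leave everything else where it stands.

Things in the scene. Friction and masses are not known exactly. Their poses are not given: they have to be found in the camera images.
- tube: the tube to mix: rigid closed 50 ml tube, clear with tan contents and a BLUE cap (the others' are orange). Origin: centre of its underside; z up along the tube. 118 mm tall; body 30 mm diameter, tapering over the lowest 15 mm to a flat tip of 16 mm; cap 35 mm diameter, 98 to 118 mm above the origin, the place to grip. About 60 g
- tube_b: bystander: like the tube but with an orange cap, in another hole of the rack
- tube_c: bystander: like the tube but with an orange cap, in another hole of the rack
- tube_rack: fixed white rack 190 x 60 x 68 mm high, one row of three square 34 mm holes, 60 mm apart along its x (at -60, 0, +60 mm; any tube in any of them). Origin: centre of underside. Tubes stand 4 mm above the origin; the holes pass through two plates, tops at 29 and 65 mm; highest edge 68 mm. Caps leave a 25 mm gap along x: grip across the row (along the rack's y)
- mixer: fixed cream and blue touch vortex mixer 150 (x) x 112 (y) mm, case top 72 mm high; its front with knob faces its -x. Origin: centre of its underside. The black rubber cup is on top, 15 mm towards +x from the origin
- mixer_cup (a joint): how far the mixer's sprung cup is pushed down, m: 0 up, 0.005 fully down (rigid stop). The spring starts at about 3 to 4 N and takes about 8 N when fully down
- cup_seat (a point): centre of the flat floor inside the mixer's cup, where the tube's tip stands, about 95 mm above the bench with the cup up. The floor is about 34 mm across and the cup's rim stands 12 mm above it, inner diameter 41 mm; moves with the cup
- chamber: counting chamber to take: clear glass slide 76 x 32 x 5 mm, 30 g, lying label side up. Origin: centre of underside; x along its length to the frosted end, z out of the label face (up). Last 20 mm at +x frosted white on the label face; 8 mm square notch in the +x, +y corner; dark grooves and two bright fields on that face. Grip across its width at mid-length: 52 mm between the rods is free below
- label (a point): centre of the frosted label field of chamber, on its label face: 28 mm from the chamber's centre towards the frosted end (+x), 5 mm above the underside
- chamber_down: bystander: the other, equal counting chamber, lying label side DOWN on the same rods, so that seen from above with the frosted end (its +x) ahead the notch is on the right (-y). Its centre is about 90 mm from the other's
- drying_rest: fixed steel rest, 110 (x) x 250 (y) mm, at any yaw: 12 mm high drip tray with two 8 mm rods along its y, axes at x = -30 and +30 mm, tops 42 mm above the bench, on end plates 43 mm high at y = -116 and +116 mm. The two chambers lie across the rods at y = about +45 and -45 mm, either one at either. Origin: centre of its underside
- reader_head: head of the fixed label reader: grey box 60 deep x 74 wide x 62 mm high on a black post with 116 mm foot. Origin: centre of its dark red window, 205 mm above the bench. Its -x axis leaves the window along the line of sight, 40 degrees below level, away from the post; y is level, along the window. Reading place: 100 mm along -x, thus 77 mm in front and 141 mm above the bench
- flask_a: bystander: conical flask with brown cap, 82 mm diameter, 148 mm tall
- flask_b: bystander: conical flask with brown cap, 82 mm diameter, 148 mm tall
- wash_bottle: bystander: white wash bottle with red spout, 74 mm diameter, 185 mm tall
- tip_box: bystander: blue box of yellow pipette tips, 84 x 122 x 55 mm
- marker: bystander: marker pen, 132 mm long, 13 mm thick, lying on the bench
Not all that is in view belongs to the job. What is shaped like the tube but pink is not meant.

How it is judged:
On the way, in this order (a step that is already met when the one before it is completed fails the run):
1. the blue-capped tube, held upright in the gripper, presses the mixer's cup fully down (at least 4.4 of 5 mm) for 0.8 s (value of joint mixer_cup above 0.0044 m and horizontal distance between tube and cup_seat below 0.02 m and angle between tube's own z axis and vertical below 0.2 rad and contact force between the fingers and tube above 1 N), for 0.8 s.
2. the tube stands upright in its own hole again, released (distance of tube from where it was at the start of the episode below 0.012 m and angle between tube's own z axis and vertical below 0.12 rad and contact force between the fingers and tube below 0.1 N and linear speed of tube below 0.03 m/s), for 0.2 s.
At the end, for the whole second after the job is handed in: Gripper alone holds the chamber still: label up, level within 11 deg, frosted end to the reader, in line within 17 deg; label centre 65 to 135 mm from the window along its line of sight, within 30 mm of that line each way. Tube upright in its own hole (12 mm), mixer cup up (x of label in the frame of reader_head between -0.135 and -0.065 m and y of label in the frame of reader_head between -0.03 and 0.03 m and z of label in the frame of reader_head between -0.03 and 0.03 m and angle between chamber's own z axis and vertical below 0.2 rad and angle between the y axis of chamber and the y axis of reader_head, either way round below 0.3 rad and x of reader_head in the frame of chamber above 0.04 m and contact force between the fingers and chamber above 1 N and contact force between chamber and reader_head below 0.1 N and contact force between chamber and mixer below 0.1 N and contact force between chamber and drying_rest below 0.1 N and contact force between chamber and chamber_down below 0.1 N and linear speed of chamber below 0.03 m/s and distance of tube from where it was at the start of the episode below 0.012 m and angle between tube's own z axis and vertical below 0.12 rad and value of joint mixer_cup below 0.001 m); the arm keeps its last pose, push and grip.
It fails at once if the chamber is dropped (height (world z) of chamber below 0.025 m).
It fails at once if the face-down chamber or another tube is moved by more than 25 mm (distance of any of chamber_down, tube_b, tube_c from where it was at the start of the episode above 0.025 m).
It fails at once if a flask, the wash bottle, the tip box or the marker is moved by more than 25 mm or a vessel tipped over (distance of any of flask_a, flask_b, wash_bottle, tip_box, marker from where it was at the start of the episode above 0.025 m or angle between any of flask_a, flask_b, wash_bottle's own z axis and vertical above 0.5 rad).
It also fails if it takes over 64 s, if anything falls off the work surface, if the arm or the gripper's body presses on something with over 40 N, if the wrist force passes 120 N, or if a joint passes its speed limit or range.

ROBOT

A 6-joint arm with a two-finger parallel gripper is mounted at the origin on the work surface. World frame = base frame: x ahead of the robot, y to its left, z up, the work surface at z = 0. Lengths are in m, angles in rad, forces in N, time in s.
With the tool pointing down it reaches from about 0.35 to 0.975 m from the base axis. Payload 4.9 kg.
Tool frame: the origin (TCP) lies at the very end of the fingers, on their centre line; the grasp point (between the pads) lies ctrl.grip_point_offset behind it (ctrl.grip_point_offset is the distance from the TCP to the grasp point, in m); z points along the fingers, y is the direction in which the jaws open and shut (so a half turn about z gives the same grasp; the last joint's range is limited). The gripper opens to 85 mm and grips with 20 to 120 N. Pads are 22 mm wide; open, the fingers measure 114 mm over their backs; the gripper's body (76 mm by 85 mm) begins 54 mm behind the grasp point. The pads swing forward as they close: fully open they stand 13 mm farther back than shut.
Start: joints at [1.144, 0.053, 1.613, -0, 1.476, -0.119], TCP at [0.189, 0.596, 0.231] pointing down, gripper open.
Joint ranges: [-3.01, 3.01], [-1.01, 2.22], [0.06, 2.58], [-1.02, 4.17], [0.09, 2.62], [-3.14, 3.14]. Speed limits (rad/s): [2.57, 2.57, 3.14, 3.14, 3.14, 3.14].

INTERFACE

Orientations are given as a rotation vector (axis times angle).
In Python, from station import ctrl gives the robot as it stands. The module is installed in compiled form; this text tells all that it offers.
- The arm moves only by the shell command python3 -m creep 'ROWS' [FORCE]. ROWS is JSON, a list of rows, each a list of 5 numbers: the closure in counts, from 0 (fully open) to 255 (shut), then the shift along the tool's x, y, z in mm, then the turn about the tool's z in rad. A call has 1 to 12 rows; each row is the pose to reach, as a shift and turn from the pose commanded when the call began, along the tool's axes at that moment; what a row does not reach only later rows make up. A row lasts 1/12 s, in which the tool goes at most 41.7 mm and 7.16 degrees, less where a joint would pass 70% of its speed; a pose out of reach is approached as far as the arm can. A call with a gripper value outside its range is refused whole. The fingers move at their own pace and stop on an object; FORCE is the grip in N (left out, the last holds). Time passes only in rows, so rows that repeat a pose let the fingers close. It gives the time, the measured TCP pose, the force and the opening at its end, in the units of the state.
- ctrl.get_obs(): the state, without advancing time (a new reading comes with each control period).
- ctrl.get_image(name): name is "side" or "top"; returns the picture (400x640x3 uint8, red, green, blue); there is no depth.
- ctrl.calibration(name): a dict with "fx", "fy", "cx", "cy" (pixels), "R" (3x3) and "t" (3): a world point X has camera coordinates R X + t. Camera axes: x right, y down, z forward; pixel columns grow to the right and rows downward; lengths in m; the calibration is good to about 2 mm. A picture is of the moment at which its call begins. calibration takes no time and is no camera call.
- ctrl.finish_job(): hands the job in, once; it reports no verdict.
Trained networks look in the newest picture that a camera, given by its name, has taken for a name from the list of things; names that differ only in an ending like _2 or _b are one class to them, and where a whole thing is asked for, a point or a joint stands for the part that bears it (a point fixed in the world has none). Each returns a list of dicts, best first, with "conf" (0 to 1); they miss things now and then, are a little off and sometimes report something else, mostly with a low value. They report only what shows in the picture. A call takes as long as a camera call. They do not tell look-alikes from the thing itself.
- ctrl.boxes_of(camera, label): "rect" ([left, top, width, height] in pixels, round what is visible of it).
- ctrl.outline_of(camera, label): "mask" (400x640 bool, what is visible of it) and "rect" ([left, top, width, height] in pixels, round what is visible of it).
The state is a dict: "t": time; "q": joint angles; "dq": joint speeds; "effort": joint torques, N m; "tool_pos": TCP position; "tool_rot": TCP orientation; "contact_force": force on the tool from outside, world axes, zero at the start; "wrist_torque": the same for the moment, N m; "opening": finger opening in m.
Only numpy, scipy, OpenCV 4.12 (cv2) and the standard library are available. Lean on these libraries where they do the work, as an engineer would, in place of code of your own. Each camera call takes 0.05 s, during which the arm holds its last target. There are 200 camera calls.

## Working session

There is one attempt and no reset: what is moved stays moved. The work goes in short steps, Python scripts to look and compute and a shell command to move; the robot and the scene stay as the last step left them, time stands still between calls to the robot, and variables do not carry over. Pictures are saved under pics/ and viewed, about 8 in all and at most 12, crops included, and the job is handed in when it is done.

```bash
mkdir -p pics
cat > h.py <<'E'
import numpy as np, cv2
from station import ctrl
from scipy.spatial.transform import Rotation as Ro
def cal(n):
    c=ctrl.calibration(n);return c,np.array(c["R"]),np.array(c["t"])
def proj(n,X):
    c,R,t=cal(n);p=(R@np.atleast_2d(X).T).T+t
    return np.c_[c["fx"]*p[:,0]/p[:,2]+c["cx"],c["fy"]*p[:,1]/p[:,2]+c["cy"]]
def onz(n,uv,z):
    c,R,t=cal(n);uv=np.atleast_2d(uv).astype(float)
    d=np.c_[(uv[:,0]-c["cx"])/c["fx"],(uv[:,1]-c["cy"])/c["fy"],np.ones(len(uv))]@R
    C=-R.T@t;return C+d*((z-C[2])/d[:,2])[:,None]
def snap(n,f):
    im=ctrl.get_image(n);cv2.imwrite(f"pics/{f}.png",im[...,::-1]);return im
def tool():
    o=ctrl.get_obs();return np.array(o["tool_pos"]),Ro.from_rotvec(o["tool_rot"]),o
def shift(X): # mm shift in tool axes to bring TCP to X
    p,r,o=tool();return np.round(r.inv().apply(np.array(X)-p)*1000,1)
E
python3 - <<'E'
from h import *
a=snap("top","t0");b=snap("side","s0")
p,r,o=tool();print(o["t"],p,r.as_matrix().round(3),o["opening"],ctrl.grip_point_offset)
for n in("top","side"):
    c,R,t=cal(n);print(n,c["fx"],-R.T@t,R.round(2).tolist())
    for l in("tube","tube_rack","mixer","mixer_cup","cup_seat","chamber","drying_rest","reader_head","flask_a","wash_bottle"):
        print(l,[(np.round(x["rect"]).astype(int).tolist(),round(x["conf"],2)) for x in ctrl.boxes_of(n,l)])
E
```

```text
0.1 [0.18911208 0.59511419 0.23020676] [[-0.953  0.303 -0.001]
 [ 0.303  0.953 -0.002]
 [ 0.    -0.002 -1.   ]] 0.08557085147041746 0.0187
top 460.20810325785345 [0.40259424 0.02195196 1.31544432] [[-0.01, -1.0, -0.01], [-0.99, 0.01, -0.14], [0.14, 0.01, -0.99]]
tube [([217, 208, 16, 13], 0.76), ([170, 233, 22, 11], 0.75), ([178, 293, 22, 13], 0.74), ([201, 267, 20, 13], 0.71), ([222, 187, 19, 16], 0.63), ([236, 283, 20, 12], 0.6), ([211, 230, 18, 17], 0.44)]
tube_rack [([206, 184, 45, 69], 0.83), ([267, 103, 25, 38], 0.39)]
mixer [([287, 172, 51, 64], 0.76)]
mixer_cup [([302, 185, 19, 19], 0.76)]
cup_seat [([298, 185, 24, 19], 0.73), ([345, 251, 33, 40], 0.66)]
chamber [([432, 228, 17, 27], 0.75), ([328, 93, 38, 36], 0.64)]
drying_rest [([404, 204, 96, 66], 0.98)]
reader_head [([330, 93, 36, 40], 0.7), ([278, 255, 50, 36], 0.45)]
flask_a [([265, 105, 26, 37], 0.91), ([193, 139, 37, 34], 0.88)]
wash_bottle [([410, 104, 33, 47], 0.61)]
side 507.94861620739397 [0.46439519 1.08667205 1.25071873] [[-0.99, -0.13, 0.02], [-0.11, 0.72, -0.69], [0.07, -0.68, -0.73]]
tube [([332, 309, 15, 27], 0.88), ([390, 309, 19, 30], 0.66), ([371, 287, 16, 31], 0.63), ([388, 261, 17, 29], 0.61), ([341, 272, 11, 25], 0.59), ([299, 258, 13, 28], 0.59), ([317, 266, 14, 28], 0.55)]
tube_rack [([290, 267, 70, 45], 0.95)]
mixer [([289, 202, 58, 52], 0.94), ([298, 260, 14, 36], 0.5)]
mixer_cup [([354, 154, 18, 6], 0.7), ([308, 203, 16, 14], 0.69)]
cup_seat [([307, 206, 15, 14], 0.7), ([353, 153, 19, 4], 0.53)]
chamber [([354, 152, 18, 7], 0.5)]
drying_rest [([343, 126, 41, 51], 0.68)]
reader_head [([244, 139, 36, 33], 0.56)]
flask_a [([243, 269, 34, 51], 0.83), ([228, 213, 31, 46], 0.55)]
wash_bottle [([270, 118, 19, 48], 0.74), ([339, 270, 12, 32], 0.36)]
```

View pics/t0.png

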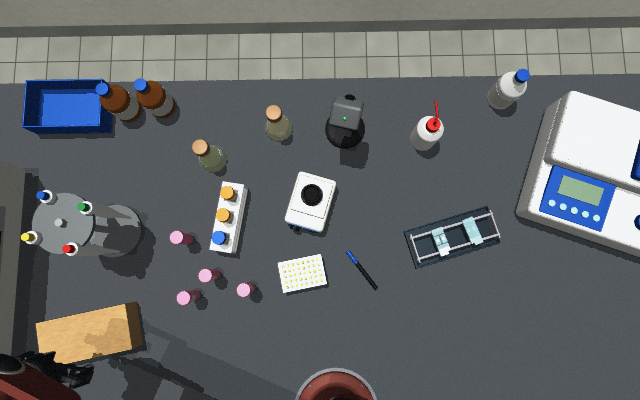

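View pics/s0.png

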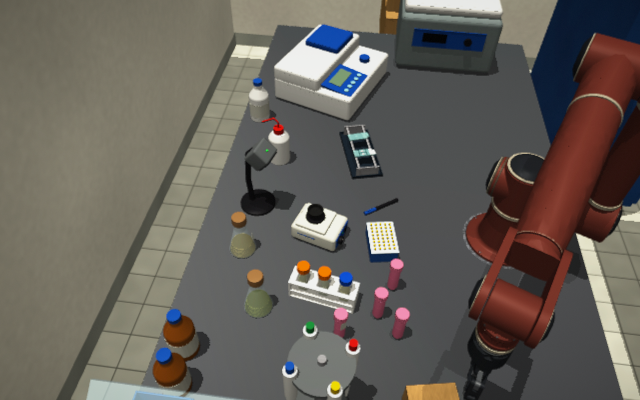

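```bash
cat > m.py <<'E'
from h import *
a=snap("top","t1");b=snap("side","s1")
def crop(im,x,y,w,h,W,H): return cv2.resize(im[y:y+h,x:x+w],(W,H),interpolation=cv2.INTER_CUBIC)
top=np.hstack([crop(a,400,200,100,70,400,280),crop(a,200,165,150,105,400,280)])
bot=np.hstack([crop(a,300,80,80,70,320,280),crop(b,280,195,84,70,240,280)[:, :],crop(b,335,120,60,70,240,280)])
cv2.imwrite("pics/c1.png",np.vstack([top,bot])[...,::-1])
def cen(im,cam,roi,lo,hi,z):
    x,y,w,h=roi;hsv=cv2.cvtColor(im[y:y+h,x:x+w],cv2.COLOR_RGB2HSV)
    m=cv2.inRange(hsv,lo,hi);n,l,s,c=cv2.connectedComponentsWithStats(m)
    for i in range(1,n):
        if s[i,4]>20: q=c[i]+[x,y];print(cam,s[i].tolist(),q.round(1),onz(cam,q,z).round(4))
print("cap blue");cen(a,"top",(200,225,35,25),(100,120,60),(125,255,255),.122);cen(b,"side",(335,265,25,25),(100,120,60),(125,255,255),.115)
print("cap orange");cen(a,"top",(210,180,35,45),(5,120,80),(25,255,255),.122)
print("cup");cen(a,"top",(295,180,35,30),(0,0,0),(180,255,60),.107);
for cam,l in(("top","tube_rack"),("top","mixer"),("top","drying_rest"),("side","drying_rest"),("top","chamber"),("top","reader_head"),("side","reader_head"),("side","mixer"),("side","tube_rack")):
    for o in ctrl.outline_of(cam,l)[:2]:
        ys,xs=np.nonzero(o["mask"]);r=cv2.minAreaRect(np.c_[xs,ys].astype(np.float32))
        print(cam,l,round(o["conf"],2),np.round([xs.mean(),ys.mean()],1),np.round(cv2.boxPoints(r),1).tolist())
E
python3 m.py
```

```text
cap blue
top [11, 6, 15, 14, 161] [218.2 237.2] [[0.4697 0.3001 0.122 ]]
side [4, 7, 14, 14, 158] [345.6 278.4] [[0.4702 0.3045 0.115 ]]
cap orange
top [10, 6, 15, 14, 158] [227.1 192.6] [[0.5865 0.2789 0.122 ]]
top [6, 28, 15, 14, 156] [222.8 214.8] [[0.5279 0.2892 0.122 ]]
cup
top [6, 4, 21, 22, 341] [311.3 194.5] [[0.5801 0.058  0.107 ]]
top tube_rack 0.63 [230.9 218.4] [[209.3000030517578, 248.89999389648438], [222.10000610351562, 180.3000030517578], [248.3000030517578, 185.1999969482422], [235.5, 253.8000030517578]]
top tube_rack 0.3 [220.1 237.3] [[212.0, 243.0], [212.0, 231.0], [229.0, 231.0], [229.0, 243.0]]
top mixer 0.97 [309.8 201.9] [[281.5, 225.39999389648438], [297.5, 169.3000030517578], [337.6000061035156, 180.8000030517578], [321.6000061035156, 236.89999389648438]]
top drying_rest 0.89 [450.8 236.5] [[403.20001220703125, 230.3000030517578], [490.0, 203.60000610351562], [501.70001220703125, 241.6999969482422], [414.8999938964844, 268.3999938964844]]
side drying_rest 0.61 [358.9 154.5] [[337.5, 128.39999389648438], [366.20001220703125, 120.30000305175781], [381.39999389
[... 654 characters left out ...]
d 0.55 [363.  152.6] [[353.3999938964844, 150.8000030517578], [372.3999938964844, 148.10000610351562], [373.29998779296875, 154.1999969482422], [354.29998779296875, 157.0]]
side mixer 0.7 [319.  226.8] [[286.70001220703125, 235.5], [301.0, 197.3000030517578], [352.3999938964844, 216.5], [338.1000061035156, 254.8000030517578]]
side tube_rack 0.92 [322.9 292.2] [[285.0, 295.1000061035156], [293.20001220703125, 264.8999938964844], [360.20001220703125, 283.20001220703125], [352.0, 313.3999938964844]]
side tube_rack 0.26 [363.1 153. ] [[352.6000061035156, 150.10000610351562], [373.70001220703125, 148.1999969482422], [374.3999938964844, 155.89999389648438], [353.29998779296875, 157.8000030517578]]
```

View pics/c1.png

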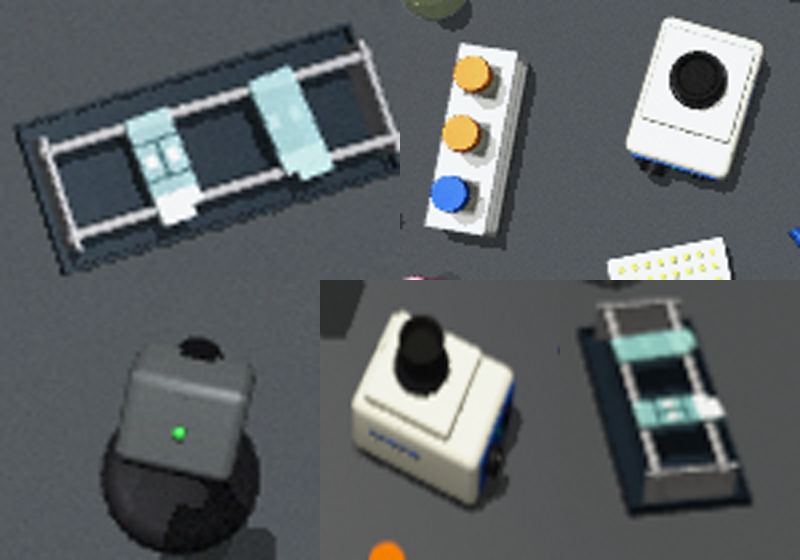

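Candidates (top image): blue cap in the rack (218,237) is the tube. The orange caps are at (223,215) and (227,193). The pink lookalikes stand loose at (180,238), (207,275), (245,289) and (187,297), and the blue-lidded bottles are at left. The crop shows the blue cap in the rack's end hole nearest the robot.
Chambers: (441,241) has bright white frosting and visible grooves. Its frosted end points at the robot with the notch at the image's bottom right, so it is on the left when seen frosted end ahead: face up. (473,231) is the face-down one.

```bash
cat >> h.py <<'E'
def plan(X,ydir=None):
    p,r,o=tool();R=r.as_matrix()
    s=shift(X);print("shift mm",s,end=" ")
    if ydir is not None:
        v=R.T@np.append(np.array(ydir)/np.linalg.norm(ydir),0)
        a=np.arctan2(-v[0],v[1]);a=(a+np.pi/2)%np.pi-np.pi/2
        print("turn",round(a,3),"q6",o["q"][5].round(3),end=" ")
    print()
E
python3 - <<'E'
from h import *
# tube triangulated from both views
def tri(uvt,uvs):
    A=[];b=[]
    for n,uv in(("top",uvt),("side",uvs)):
        c,R,t=cal(n);P=np.diag([c["fx"],c["fy"],1])@np.c_[R,t]
        for k in(0,1):
            q=P[k]-(uv[k]-(c["cx"] if k==0 else c["cy"]))*P[2];A.append(q[:3]);b.append(-q[3])
    return np.linalg.lstsq(np.array(A),np.array(b),rcond=None)
print(tri((218.2,237.2),(345.6,278.4))[0].round(4))
plan([.470,.3015,.225],[.179,.984]);plan([.470,.3015,.092],[.179,.984])
a=ctrl.get_image("top");b=ctrl.get_image("side")
# reader model
def reader(wx,wy,yaw):
    X=np.array([np.cos(yaw),np.sin(yaw),0]);Z=np.array([0,0,1.]);Y=np.cross(Z,X)
    c,s=np.cos(np.radians(40)),np.sin(np.radians(40))
    d=-X*c-Z*s;u=-X*s+Z*c;O=np.array([wx,wy,.205])
    return O,d,u,Y,np.array([O+k*31e-3*u*1+j*37e-3*Y-m*.06*d for m in(0,1) for k in(1,-1) for j in(-1,1)])
print("front edge",onz("top",[(330,125),(358.75,129.5)],.229).round(4),"ridge",onz("top",[(333.7,104.5),(362.5,109.2)],.267).round(4))
from scipy.optimize import least_squares
def hullmask(n,C):
    m=np.zeros((400,640),np.uint8);cv2.fillConvexPoly(m,cv2.convexHull(proj(n,C).round().astype(np.int32)),1);return m
M={}
for n in("top","side"): M[n]=ctrl.outline_of(n,"reader_head")[0]["mask"].astype(np.uint8)
best=[]
E0=onz("top",[(330,125),(358.75,129.5)],.229).mean(0)
for yaw in np.radians(np.arange(-24,6,2)):
  for dx in np.arange(-.024,.025,.004):
    for dy in np.arange(-.016,.017,.004):
      w=E0[:2]+20e-3*np.array([np.cos(yaw),np.sin(yaw)])+[dx,dy]
      C=reader(*w,yaw)[4];sc=[]
      for n in M:
        h=hullmask(n,C);sc.append((h&M[n]).sum()/(h|M[n]).sum())
      best.append((sum(sc),*sc,*w,np.degrees(yaw)))
best.sort(reverse=True)
for x in best[:6]: print(np.round(x,4))
w=best[0];C=reader(w[3],w[4],np.radians(w[5]))[4]
for n,im in(("top",a),("side",b)):
    for i,j in((0,1),(2,3),(4,5),(6,7),(0,2),(1,3),(4,6),(5,7),(0,4),(1,5),(2,6),(3,7)):
        p=proj(n,C[[i,j]])*8;cv2.line
    x0,y0=(315,80) if n=="top" else (230,125)
    big=cv2.resize(im[y0:y0+60,x0:x0+60],(400,400),interpolation=cv2.INTER_CUBIC);s=400/60
    for i,j in((0,1),(2,3),(4,5),(6,7),(0,2),(1,3),(4,6),(5,7),(0,4),(1,5),(2,6),(3,7)):
        p=((proj(n,C[[i,j]])-[x0,y0]+.5)*s).astype(int);cv2.line(big,tuple(map(int,p[0])),tuple(map(int,p[1])),(255,60,60),1)
    M[n]=big
# cup rim circle + seat
th=np.linspace(0,6.28,40)
for n,im,x0,y0 in(("top",a,280,165),("side",b,285,190)):
    big=cv2.resize(im[y0:y0+60,x0:x0+60],(400,400),interpolation=cv2.INTER_CUBIC)
    P=np.c_[.582+.0205*np.cos(th),.058+.0205*np.sin(th),0*th+.107]
    for q in((proj(n,P)-[x0,y0]+.5)*400/60).astype(int): cv2.circle(big,tuple(map(int,q)),1,(255,60,60),-1)
    M[n]=np.vstack([M[n],big])
cv2.imwrite("pics/c2.png",cv2.resize(np.hstack([M["top"],M["side"]]),(600,600))[...,::-1])
E
```

```text
[0.4703 0.3025 0.1119]
shift mm [-356.6 -195.3    6.3] turn -0.128 q6 -0.119 
shift mm [-356.6 -195.3  139.3] turn -0.128 q6 -0.119 
front edge [[ 0.7328  0.0071  0.229 ]
 [ 0.7204 -0.0626  0.229 ]] ridge [[ 0.7712 -0.0019  0.267 ]
 [ 0.7586 -0.0697  0.267 ]]Traceback (most recent call last):
  File "<stdin>", line 33, in <module>
  File "<stdin>", line 22, in hullmask
  File "h.py", line 7, in proj
    c,R,t=cal(n);p=(R@np.atleast_2d(X).T).T+t
          ~~~^^^
  File "h.py", line 5, in cal
    c=ctrl.calibration(n);return c,np.array(c["R"]),np.array(c["t"])
ValueError: time passes only in moves, steps and waits
```

```bash
sed -i 's/^def cal(n):/from functools import lru_cache\n@lru_cache\ndef cal(n):/' h.py
python3 -m creep '[[0,-36,-20,0,-0.03],[0,-72,-39,0,-0.06],[0,-107,-59,0,-0.1],[0,-143,-78,0,-0.128],[0,-178,-98,0,-0.128],[0,-214,-117,0,-0.128],[0,-250,-137,0,-0.128],[0,-285,-156,0,-0.128],[0,-321,-176,0,-0.128],[0,-345,-189,0,-0.128],[0,-356.6,-195,0,-0.128],[0,-356.6,-195,0,-0.128]]' 60
python3 - <<'E'
from h import *
plan([.470,.302,.092],[.179,.984])
im=snap("side","s2");a=snap("top","t2")
for n,i in(("side",im),("top",a)):
    print(n,proj(n,[[.470,.302,.122],tool()[0]]).round(1))
x=cv2.resize(im[190:350,260:420],(400,400),interpolation=3);y=cv2.resize(a[160:280,160:280],(400,400),interpolation=3)
cv2.imwrite("pics/c2.png",np.hstack([x,y])[...,::-1])
E
```

```text
t: 2.85
tool_pos: [0.4717, 0.2999, 0.2313]
tool_rot: [0.288, 3.128, -0.0]
contact_force: [0.0, 0.6, 0.2]
opening: 0.0856
shift mm [  2.1   1.8 139.3] turn -0.004 q6 -0.954 
side [[345.9 276.1]
 [348.5 251.2]]
top [[217.5 237.1]
 [206.7 234.7]]
```

View pics/c2.png

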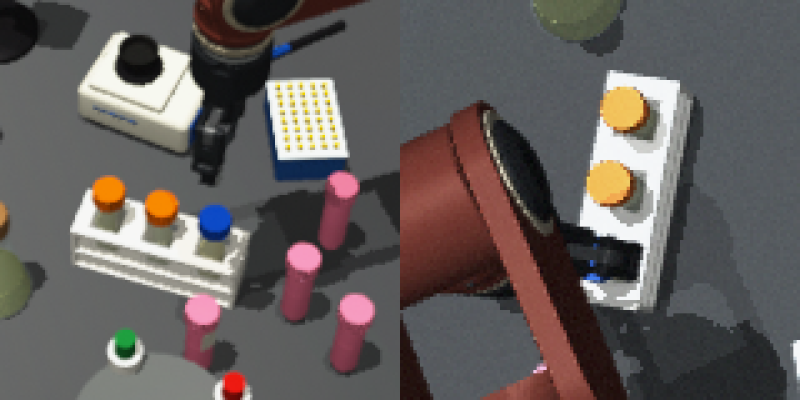

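The gripper hangs over the rack's near-end blue tube; the picture shows nothing in its way below. Descending and gripping.

```bash
python3 -m creep '[[0,2,1.8,30,0],[0,2,1.8,60,0],[0,2,1.8,85,0],[0,2,1.8,105,0],[0,2,1.8,122,0],[0,2,1.8,134,0],[0,2,1.8,139,0],[0,2,1.8,139,0]]' 60
python3 -m creep '[[255,0,0,0,0],[255,0,0,0,0],[255,0,0,0,0],[255,0,0,0,0],[255,0,0,0,0],[255,0,0,0,0],[255,0,0,0,0],[255,0,0,0,0],[255,0,0,0,0],[255,0,0,0,0]]' 60
```

```text
t: 3.62
tool_pos: [0.4671, 0.3044, 0.0911]
tool_rot: [-0.28, -3.127, 0.002]
contact_force: [0.2, 0.4, 0.5]
opening: 0.0854
t: 4.45
tool_pos: [0.4693, 0.304, 0.0937]
tool_rot: [0.282, 3.127, 0.001]
contact_force: [-0.5, -1.3, 6.4]
opening: 0.0332
```

```bash
python3 -m creep '[[255,0,0,-10,0],[255,0,0,-30,0],[255,0,0,-55,0],[255,0,0,-80,0],[255,0,0,-105,0],[255,0,0,-125,0],[255,0,0,-140,0],[255,0,0,-140,0],[255,0,0,-140,0]]'
python3 - <<'E'
from h import *
plan([.582,.058,.2395])
p,r,o=tool();print(o["contact_force"])
b=snap("side","s3");cv2.imwrite("pics/c3.png",cv2.resize(b[170:330,240:440],(750,600),interpolation=3)[...,::-1])
E
```

```text
t: 5.2
tool_pos: [0.4687, 0.3041, 0.233]
tool_rot: [0.282, 3.128, 0.002]
contact_force: [-0.8, 0.3, -0.9]
opening: 0.0331
shift mm [-155.5 -221.8   -6.5] 
[-0.81140512  0.3454505  -0.86721489]
```

View pics/c3.png

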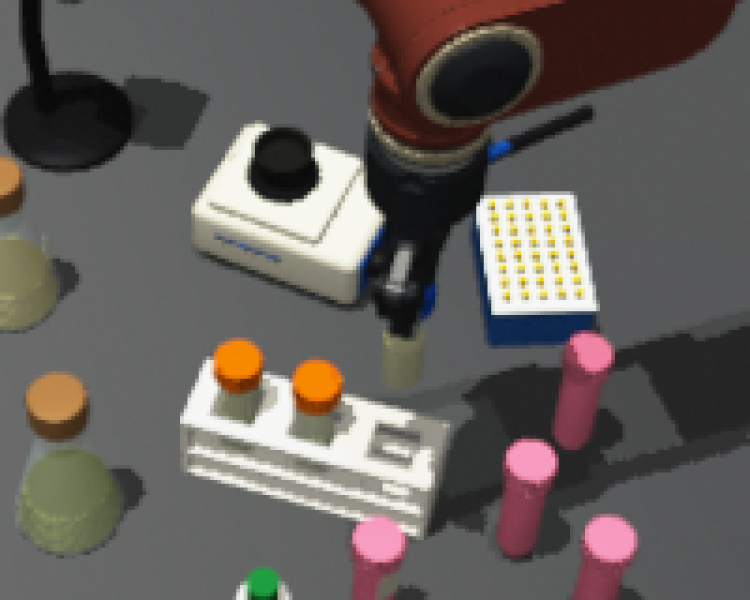

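The picture shows the blue-capped tube (about pixel (347,265)) lifted clear of its hole and upright, with the orange tubes in place. Moving over the cup.

```bash
python3 -m creep '[[255,-10,-14,0,0],[255,-27,-38,0,0],[255,-45,-64,0,0],[255,-63,-90,0,0],[255,-81,-116,0,0],[255,-99,-142,0,0],[255,-117,-167,0,0],[255,-134,-191,0,0],[255,-147,-210,0,0],[255,-155,-221.5,0,0],[255,-155,-221.5,0,0],[255,-155,-221.5,0,0]]'
python3 - <<'E'
from h import *
print(onz("side",[(315.5,209)],.107).round(4))
plan([.582,.058,.2395])
b=snap("side","s4");a=snap("top","t4");th=np.linspace(0,6.28,60)
out=[]
p=tool()[0]
for n,im,x0,y0 in(("side",b,285,180),("top",a,280,165)):
    s=400/60;big=cv2.resize(im[y0:y0+60,x0:x0+60],(400,400),interpolation=3)
    for R,z,X,Y in((.0205,.107,.582,.058),(.008,.143,p[0],p[1])):
        for q in((proj(n,np.c_[X+R*np.cos(th),Y+R*np.sin(th),0*th+z])-[x0,y0]+.5)*s).astype(int): cv2.circle(big,tuple(map(int,q)),1,(255,60,60),-1)
    out.append(big)
cv2.imwrite("pics/c4.png",np.hstack(out)[...,::-1])
E
```

```text
t: 6.25
tool_pos: [0.5807, 0.0582, 0.2307]
tool_rot: [-0.283, -3.126, -0.001]
contact_force: [0.2, 0.2, -0.5]
opening: 0.0333
[[0.584  0.0613 0.107 ]]
shift mm [-1.3  0.  -8.8]
```

View pics/c4.png

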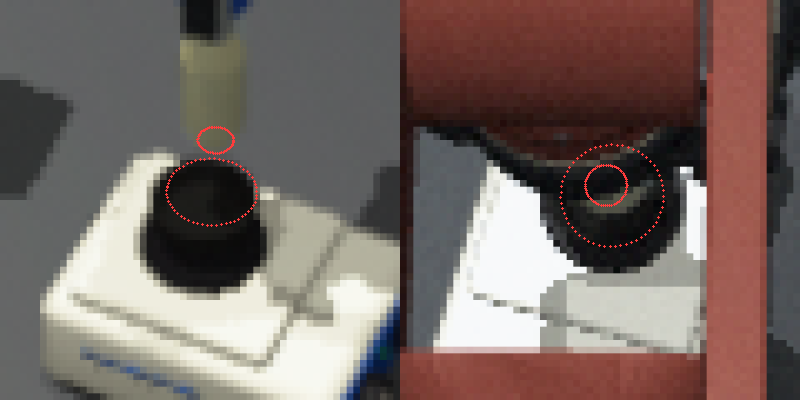

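The tube tip is above the cup and within 2 mm of centred in both views. Lowering with force checks.

```bash
python3 -m creep '[[255,-1.5,1,10,0],[255,-1.5,1,22,0],[255,-1.5,1,34,0],[255,-1.5,1,42,0],[255,-1.5,1,46,0],[255,-1.5,1,46,0]]'
python3 -m creep '[[255,0,0,2,0],[255,0,0,4,0],[255,0,0,4,0]]'
python3 -m creep '[[255,0,0,2,0],[255,0,0,2,0]]'
python3 -m creep '[[255,0,0,1,0],[255,0,0,2,0],[255,0,0,2,0]]'
```

```text
t: 6.85
tool_pos: [0.5823, 0.0592, 0.1849]
tool_rot: [-0.281, -3.127, -0.0]
contact_force: [-1.4, -0.3, 0.0]
opening: 0.0337
t: 7.1
tool_pos: [0.5836, 0.0589, 0.1833]
tool_rot: [0.282, 3.127, 0.0]
contact_force: [-0.5, -0.7, 3.5]
opening: 0.0334
t: 7.27
tool_pos: [0.5836, 0.0589, 0.1813]
tool_rot: [0.282, 3.127, 0.0]
contact_force: [-0.5, 0.7, 5.5]
opening: 0.0333
t: 7.52
tool_pos: [0.5838, 0.0589, 0.1798]
tool_rot: [0.282, 3.126, 0.0]
contact_force: [-1.3, -0.4, 7.6]
opening: 0.0336
```

```bash
python3 -m creep '[[255,0,0,1,0],[255,0,0,1.5,0],[255,0,0,1.5,0]]'
python3 -m creep '[[255,0,0,1,0],[255,0,0,1,0],[255,0,0,1,0]]'
```

```text
t: 7.77
tool_pos: [0.5844, 0.0588, 0.1796]
tool_rot: [0.282, 3.125, -0.0]
contact_force: [-1.1, 0.3, 9.5]
opening: 0.0337
t: 8.02
tool_pos: [0.5848, 0.0587, 0.1796]
tool_rot: [0.282, 3.124, -0.0]
contact_force: [-2.2, -1.1, 11.9]
opening: 0.0334
```

TCP z has stopped while the force climbs past 8 N, so the cup is on its stop. Holding there.

```bash
python3 -m creep '[[255,0,0,1,0],[255,0,0,1,0],[255,0,0,1,0],[255,0,0,1,0],[255,0,0,1,0],[255,0,0,1,0],[255,0,0,1,0],[255,0,0,1,0],[255,0,0,1,0],[255,0,0,1,0],[255,0,0,1,0],[255,0,0,1,0]]'
python3 -m creep '[[255,0,0,0,0],[255,0,0,0,0],[255,0,0,0,0],[255,0,0,0,0],[255,0,0,0,0],[255,0,0,0,0]]'
python3 -m creep '[[255,0,0,-8,0],[255,0,0,-22,0],[255,0,0,-40,0],[255,0,0,-55,0],[255,0,0,-59,0],[255,0,0,-59,0]]'
python3 -c "
from h import *
plan([.470,.3025,.233],[.179,.984])"
```

```text
t: 9.02
tool_pos: [0.5852, 0.0586, 0.1795]
tool_rot: [0.282, 3.122, -0.0]
contact_force: [-2.7, -0.1, 15.4]
opening: 0.0334
t: 9.52
tool_pos: [0.5853, 0.0586, 0.1795]
tool_rot: [0.282, 3.122, -0.0]
contact_force: [-2.5, 0.0, 15.2]
opening: 0.0332
t: 10.02
tool_pos: [0.5836, 0.0589, 0.2352]
tool_rot: [0.282, 3.126, 0.0]
contact_force: [0.2, 1.0, -1.5]
opening: 0.0334
shift mm [155.4 219.4   1.9] turn 0.0 q6 -1.417
```

```bash
python3 -m creep '[[255,10,14,0,0],[255,28,39,0,0],[255,46,65,0,0],[255,64,90,0,0],[255,82,116,0,0],[255,100,141,0,0],[255,118,166,0,0],[255,135,190,0,0],[255,148,209,0,0],[255,156.5,220.5,0,0],[255,156.5,220.5,0,0],[255,156.5,220.5,0,0]]'
python3 - <<'E'
from h import *
b=snap("side","s5");old=cv2.imread("pics/s3.png")[...,::-1]
f=lambda i:cv2.resize(i[215:315,300:400],(400,400),interpolation=3)
cv2.imwrite("pics/c5.png",np.hstack([f(old),f(b)])[...,::-1])
plan([.4687,.3041,.233])
E
```

```text
t: 11.02
tool_pos: [0.4676, 0.3039, 0.2321]
tool_rot: [-0.279, -3.127, 0.003]
contact_force: [0.1, 0.0, -0.7]
opening: 0.0334
shift mm [-0.5  0.8 -0.5]
```

View pics/c5.png

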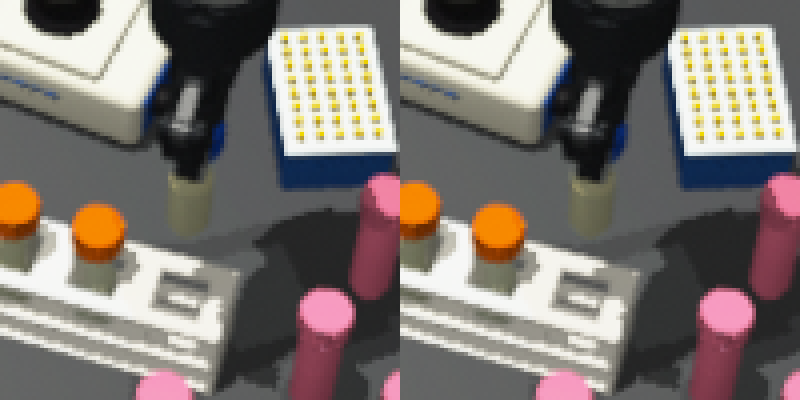

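Before (left) and after (right) match: no slip visible. Lowering into the hole, watching force.

```bash
python3 -m creep '[[255,0,0,15,0],[255,0,0,35,0],[255,0,0,55,0],[255,0,0,72,0],[255,0,0,80,0],[255,0,0,80,0]]'
python3 -m creep '[[255,0,0,12,0],[255,0,0,25,0],[255,0,0,38,0],[255,0,0,48,0],[255,0,0,54,0],[255,0,0,54,0],[255,0,0,54,0]]'
```

```text
t: 11.57
tool_pos: [0.4673, 0.3021, 0.1507]
tool_rot: [-0.284, -3.124, 0.005]
contact_force: [-0.2, -0.8, -1.0]
opening: 0.0334
t: 12.15
tool_pos: [0.4682, 0.3038, 0.0993]
tool_rot: [-0.282, -3.128, 0.001]
contact_force: [-0.6, -0.2, 0.1]
opening: 0.0336
```

```bash
python3 -m creep '[[255,0,0,2,0],[255,0,0,4,0],[255,0,0,4.5,0],[255,0,0,4.5,0]]'
python3 -m creep '[[255,0,0,1,0],[255,0,0,1,0]]'
```

```text
t: 12.48
tool_pos: [0.4686, 0.304, 0.0955]
tool_rot: [0.282, 3.129, 0.001]
contact_force: [0.4, 0.0, -0.4]
opening: 0.0334
t: 12.65
tool_pos: [0.4685, 0.3039, 0.0943]
tool_rot: [0.282, 3.129, 0.0]
contact_force: [-0.3, -0.8, -1.7]
opening: 0.0334
```

```bash
python3 -m creep '[[255,0,0,1,0],[255,0,0,1,0]]'
python3 -m creep '[[255,0,0,1,0],[255,0,0,1,0]]'
```

```text
t: 12.82
tool_pos: [0.4688, 0.304, 0.0938]
tool_rot: [0.282, 3.128, 0.0]
contact_force: [0.6, 0.5, 1.3]
opening: 0.0335
t: 12.98
tool_pos: [0.4693, 0.304, 0.0937]
tool_rot: [0.282, 3.127, 0.0]
contact_force: [1.2, -1.5, 5.1]
opening: 0.0335
```

Seated: same height as at the grasp, and the force is rising. Release, wait, rise.

```bash
python3 -m creep '[[0,0,0,0,0],[0,0,0,0,0],[0,0,0,0,0],[0,0,0,0,0],[0,0,0,0,0],[0,0,0,0,0],[0,0,0,0,0],[0,0,0,0,0],[0,0,0,0,0],[0,0,0,0,0]]'
python3 -m creep '[[0,0,0,-10,0],[0,0,0,-30,0],[0,0,0,-60,0],[0,0,0,-95,0],[0,0,0,-130,0],[0,0,0,-150,0],[0,0,0,-150,0]]'
cat > ch.py <<'E'
from h import *
import sys
a=snap("top","t6"+sys.argv[1])
o=[x for x in ctrl.outline_of("top","chamber")]
for x in o[:3]:
    ys,xs=np.nonzero(x["mask"]);print(round(x["conf"],2),xs.mean().round(1),ys.mean().round(1),len(xs))
# rods / rest mask
x0,y0=400,200;s=8
# corner fit of chamber: bright teal/white pixels on dark tray
roi=a[y0:y0+70,x0:x0+100]
g=cv2.resize(roi,(800,560),interpolation=3)
def chamber(cx,cy,yaw):
    L=np.array([[.038,.016],[.038,-.016],[-.038,-.016],[-.038,.016]]);c,sn=np.cos(yaw),np.sin(yaw)
    return np.c_[L@np.array([[c,sn],[-sn,c]])+[cx,cy],np.full(4,.047)]
ctr=onz("top",[(440.9,241.1)],.0455)[0];print("ctr",ctr)
cx,cy,yaw=(float(v) for v in sys.argv[2:5]) if len(sys.argv)>2 else (ctr[0],ctr[1],0)
q=((proj("top",chamber(cx,cy,np.radians(yaw)))-[x0,y0]+.5)*s).astype(np.int32)
cv2.polylines(g,[q],True,(255,0,0),1);cv2.circle(g,tuple(int(v) for v in q[0]),4,(255,255,0),-1)
cv2.imwrite(f"pics/ch{sys.argv[1]}.png",g[...,::-1])
E
python3 - <<'E'
from h import *
import numpy as np
box=np.array([[430.6,230.2],[441.8,226.1],[451.4,252.3],[440.2,256.4]])
P=onz("top",box,.046);print(P.round(4).tolist())
d=(P[3]+P[2]-P[0]-P[1])/2;print("yaw",np.degrees(np.arctan2(d[1],d[0])),np.linalg.norm(d))
rb=np.array([[403.2,230.3],[490,203.6],[501.7,241.7],[414.9,268.4]]);P=onz("top",rb,.012);d=(P[3]+P[2]-P[0]-P[1])/2;print("rest yaw",np.degrees(np.arctan2(d[1],d[0])),P.mean(0))
E
python3 ch.py a
```

```text
t: 13.82
tool_pos: [0.4685, 0.3039, 0.0923]
tool_rot: [0.282, 3.129, 0.0]
contact_force: [0.5, 0.2, -0.5]
opening: 0.0855
t: 14.4
tool_pos: [0.4712, 0.3052, 0.2505]
tool_rot: [0.281, 3.118, 0.01]
contact_force: [-0.3, 0.3, -0.2]
opening: 0.0851
[[0.485, -0.2675, 0.046], [0.4958, -0.2988, 0.046], [0.4238, -0.3214, 0.046], [0.4131, -0.2903, 0.046]]
yaw -162.4599438852863 0.07546667399910227
rest yaw -165.7970018605308 [ 0.47038418 -0.33630497  0.012     ]
0.7 440.5 240.8 335
ctr [ 0.45471124 -0.29440477  0.0455    ]
```

```bash
python3 ch.py b .4547 -.2944 -163
python3 - <<'E'
from h import *
c=np.array([.4547,-.2944]);y=np.radians(-163)
plan([.49,.0,.25],[-np.sin(y),np.cos(y)])
plan([*c,.25],[-np.sin(y),np.cos(y)])
b=ctrl.get_image("side");cv2.imwrite("pics/rk.png",cv2.resize(b[240:330,270:390],(400,300),interpolation=3)[...,::-1])
g=cv2.imread("pics/chb.png");k=cv2.imread("pics/rk.png")
cv2.imwrite("pics/c6.png",np.vstack([cv2.resize(g[80:560,:560],(400,343)),k])[:600])
E
```

```text
0.77 440.6 240.9 357
0.34 232.1 217.6 1028
ctr [ 0.45471124 -0.29440477  0.0455    ]
shift mm [ -76.2 -294.7   -8.8] turn -0.477 q6 -0.949 
shift mm [ -94.1 -590.6   -8.4] turn -0.477 q6 -0.949
```

View pics/c6.png

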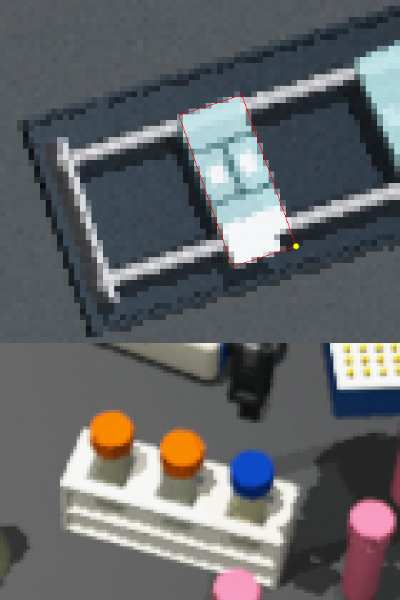

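The red outline fits the face-up chamber: centre (0.455,-0.294), yaw -163°, and the notch is at the marked +x,+y corner. The blue tube stands back in its hole. Moving over the chamber.

```bash
python3 -m creep '[[0,-2,-14,0,-0.04],[0,-6,-40,0,-0.1],[0,-11,-70,0,-0.18],[0,-16,-100,0,-0.26],[0,-21,-130,0,-0.34],[0,-26,-160,0,-0.42],[0,-31,-190,0,-0.477],[0,-36,-220,0,-0.477],[0,-41,-250,0,-0.477],[0,-46,-280,0,-0.477],[0,-50,-310,0,-0.477],[0,-50,-310,0,-0.477]]' 40
python3 -c "
from h import *
plan([.4547,-.2944,.2],[.2924,.9563])"
```

```text
t: 15.65
tool_pos: [0.4612, -0.0139, 0.2405]
tool_rot: [0.456, -3.105, 0.001]
contact_force: [-0.2, -0.7, -0.6]
opening: 0.0854
shift mm [  86.8 -266.8   40.9] turn 0.588 q6 -2.053
```

```bash
python3 -m creep '[[0,4,-12,2,0],[0,12,-37,6,0],[0,22,-67,10,0],[0,32,-98,15,0],[0,42,-129,20,0],[0,52,-160,25,0],[0,62,-191,30,0],[0,72,-221,35,0],[0,81,-248,39,0],[0,86,-263,41,0],[0,87,-267,41,0],[0,87,-267,41,0]]'
python3 - <<'E'
from h import *
plan([.4547,-.2944,.0265],[.2924,-.9563])
b=snap("side","s7");a=snap("top","t7")
C=np.array([[.4547,-.2944,.047]])
print(proj("side",C),proj("top",C))
x=cv2.resize(b[100:190,310:400],(400,400),interpolation=3);y=cv2.resize(a[190:280,400:490],(400,400),interpolation=3)
cv2.imwrite("pics/c7.png",np.hstack([x,y])[...,::-1])
E
```

```text
t: 16.65
tool_pos: [0.457, -0.2906, 0.2003]
tool_rot: [0.464, -3.106, -0.003]
contact_force: [0.4, -0.1, -0.6]
opening: 0.0852
shift mm [  3.2  -3.4 173.8] turn -0.0 q6 -2.571 
[[364.2096212  151.10552922]] [[441.03382625 241.0796716 ]]
```

View pics/c7.png

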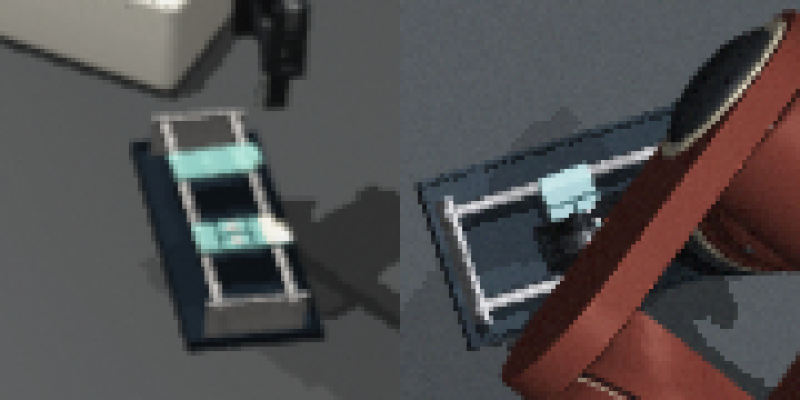

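The gripper is above the rest and the chambers are undisturbed. Descending.

```bash
python3 -m creep '[[0,3,-3.4,20,0],[0,3,-3.4,50,0],[0,3,-3.4,80,0],[0,3,-3.4,105,0],[0,3,-3.4,125,0],[0,3,-3.4,135,0],[0,3,-3.4,135,0],[0,3,-3.4,135,0]]'
python3 -c "
from h import *
plan([.4547,-.2944,.0245],[.2924,-.9563])"
```

```text
t: 17.42
tool_pos: [0.4558, -0.2943, 0.0669]
tool_rot: [-0.467, 3.106, -0.0]
contact_force: [-0.1, 0.5, -0.2]
opening: 0.0857
shift mm [ 1.1  0.2 42.4] turn 0.002 q6 -2.58
```

```bash
python3 -m creep '[[0,1,0,12,0],[0,1,0,24,0],[0,1,0,34,0],[0,1,0,40,0],[0,1,0,42,0],[0,1,0,42,0],[0,1,0,42,0]]'
python3 -m creep '[[255,0,0,0,0],[255,0,0,0,0],[255,0,0,0,0],[255,0,0,0,0],[255,0,0,0,0],[255,0,0,0,0],[255,0,0,0,0],[255,0,0,0,0],[255,0,0,0,0],[255,0,0,0,0]]' 40
```

```text
t: 18.0
tool_pos: [0.4544, -0.2954, 0.0243]
tool_rot: [0.465, -3.107, -0.0]
contact_force: [-0.4, 0.3, 0.2]
opening: 0.0855
t: 18.83
tool_pos: [0.4546, -0.2955, 0.0248]
tool_rot: [-0.465, 3.107, -0.001]
contact_force: [-1.1, 1.2, 5.5]
opening: 0.0306
```

```bash
python3 -m creep '[[255,0,0,-4,0],[255,0,0,-12,0],[255,0,0,-30,0],[255,0,0,-55,0],[255,0,0,-85,0],[255,0,0,-115,0],[255,0,0,-145,0],[255,0,0,-165,0],[255,0,0,-175,0],[255,0,0,-175,0]]'
python3 -m creep '[[255,0,0,0,0.05],[255,0,0,0,0.15],[255,0,0,0,0.27],[255,0,0,0,0.39],[255,0,0,0,0.51],[255,0,0,0,0.63],[255,0,0,0,0.75],[255,0,0,0,0.87],[255,0,0,0,0.99],[255,0,0,0,1.11],[255,0,0,0,1.2],[255,0,0,0,1.2]]'
python3 -m creep '[[255,0,0,0,0.05],[255,0,0,0,0.15],[255,0,0,0,0.27],[255,0,0,0,0.39],[255,0,0,0,0.51],[255,0,0,0,0.63],[255,0,0,0,0.75],[255,0,0,0,0.87],[255,0,0,0,0.99],[255,0,0,0,1.11],[255,0,0,0,1.2],[255,0,0,0,1.2]]'
python3 -m creep '[[255,0,0,0,0.05],[255,0,0,0,0.15],[255,0,0,0,0.27],[255,0,0,0,0.39],[255,0,0,0,0.51],[255,0,0,0,0.63],[255,0,0,0,0.75],[255,0,0,0,0.87],[255,0,0,0,0.99],[255,0,0,0,1.11],[255,0,0,0,1.2],[255,0,0,0,1.2]]'
python3 - <<'E'
from h import *
yr=np.radians(-10)
plan([.6395,-.0128,.2],[-np.sin(yr),np.cos(yr)])
b=snap("side","s8");a=snap("top","t8")
x=cv2.resize(b[80:230,230:400],(400,353),interpolation=3);y=cv2.resize(a[70:270,290:510],(400,364)[:2],interpolation=3)[:353]
cv2.imwrite("pics/c8.png",np.hstack([x,y])[...,::-1])
E
```

```text
t: 19.67
tool_pos: [0.4555, -0.2962, 0.2025]
tool_rot: [-0.465, 3.103, -0.007]
contact_force: [0.5, 0.5, -0.5]
opening: 0.0308
t: 20.67
tool_pos: [0.4534, -0.2944, 0.1966]
tool_rot: [-1.371, -2.822, -0.002]
contact_force: [0.6, -1.0, -0.3]
opening: 0.0313
t: 21.67
tool_pos: [0.4537, -0.2947, 0.1975]
tool_rot: [-2.724, -1.559, 0.001]
contact_force: [0.0, 0.4, -0.5]
opening: 0.0306
t: 22.67
tool_pos: [0.454, -0.2949, 0.1981]
tool_rot: [-3.131, 0.249, 0.002]
contact_force: [0.1, -0.0, -0.3]
opening: 0.0313
shift mm [ 138.6 -307.9   -1.8] turn 0.016 q6 1.016
```

View pics/c8.png

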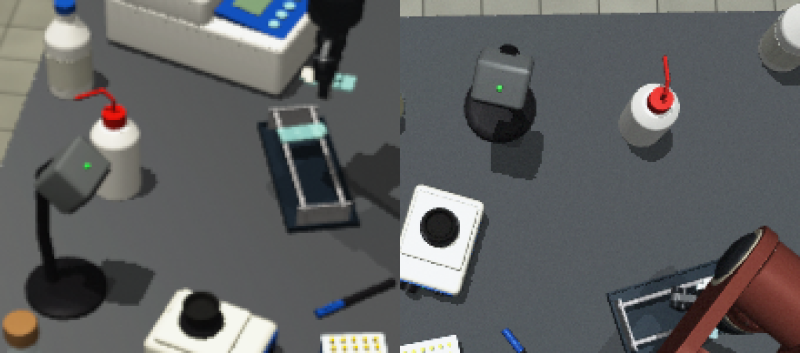

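The chamber is held level with its frosted end now pointing towards +x (left in the side view). The face-down chamber stays on the rods.

```bash
python3 -m creep '[[255,5,-10,0,0.016],[255,14,-32,0,0.016],[255,28,-62,0,0.016],[255,42,-93,0,0.016],[255,56,-124,0,0.016],[255,70,-155,0,0.016],[255,84,-186,0,0.016],[255,98,-217,0,0.016],[255,111,-246,0,0.016],[255,122,-270,0,0.016],[255,130,-288,0,0.016],[255,130,-288,0,0.016]]'
cat > rd.py <<'E'
from h import *
yr=np.radians(-10);X=np.array([np.cos(yr),np.sin(yr),0]);Y=np.array([-X[1],X[0],0]);Z=np.array([0,0,1.])
O=np.array([.743,-.031,.205]);c,s=np.cos(np.radians(40)),np.sin(np.radians(40))
d=-X*c-Z*s;u=-X*s+Z*c
C=np.array([O+k*.031*u+j*.037*Y-m*.06*d for m in(0,1) for k in(1,-1) for j in(-1,1)])
E=((0,1),(2,3),(4,5),(6,7),(0,2),(1,3),(4,6),(5,7),(0,4),(1,5),(2,6),(3,7))
p,r,o=tool();ch=p+[0,0,.0172+.005];K=[ch+i*.038*X+j*.016*Y for i,j in((1,1),(1,-1),(-1,-1),(-1,1))]
L=ch+.028*X-O;print("label in reader",np.round([-L@d,L@Y,L@u],4))
out=[]
for n,x0,y0 in(("side",235,125),("top",300,80)):
    im=snap(n,n+"R");W=90;S=400/W;g=cv2.resize(im[y0:y0+W,x0:x0+W],(400,400),interpolation=3)
    f=lambda P:[tuple(map(int,v)) for v in (proj(n,P)-[x0,y0]+.5)*S]
    q=f(C);[cv2.line(g,q[i],q[j],(255,60,60),1) for i,j in E]
    k=f(np.array(K));[cv2.line(g,k[i],k[i-1],(255,255,0),1) for i in range(4)]
    out.append(g)
import sys
cv2.imwrite(f"pics/rd{sys.argv[1]}.png",np.hstack(out)[...,::-1])
plan([.6395,-.0128,.1188],Y[:2])
E
python3 rd.py 1
```

```text
t: 23.77
tool_pos: [0.6301, -0.0287, 0.1987]
tool_rot: [-3.129, 0.266, 0.0]
contact_force: [-1.1, -0.2, -1.1]
opening: 0.0311
label in reader [-0.0538 -0.0173  0.0659]
shift mm [  7.4 -20.2  79.9] turn 0.001 q6 1.576
```

View pics/rd1.png

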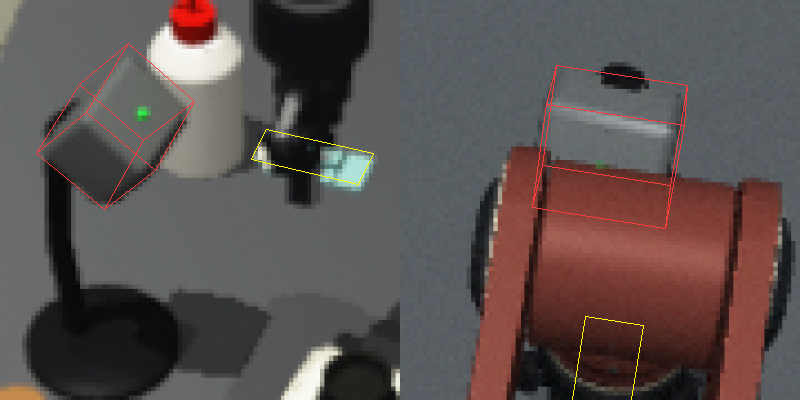

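The reader model (red) and the held-chamber model (yellow) both fit the views to about 1 px (~3 mm). Going to the reading place.

```bash
python3 -m creep '[[255,2,-6,3,0],[255,5,-14,12,0],[255,7.4,-20,25,0],[255,7.4,-20,40,0],[255,7.4,-20,55,0],[255,7.4,-20,68,0],[255,7.4,-20,77,0],[255,7.4,-20,80,0],[255,7.4,-20,80,0],[255,7.4,-20,80,0]]'
python3 rd.py 2
python3 - <<'E'
from h import *
s=cv2.imread("pics/sideR.png");g=cv2.imread("pics/rd2.png")
cv2.imwrite("pics/f.png",np.vstack([g[:,:800],cv2.resize(s[240:330,220:400],(400,200)).repeat(1,0) if 0 else cv2.copyMakeBorder(cv2.resize(s[240:330,260:440],(400,200)),0,0,0,400,0)]))
E
```

```text
t: 24.7
tool_pos: [0.64, -0.0137, 0.1195]
tool_rot: [3.129, -0.278, 0.001]
contact_force: [0.6, 0.1, -0.3]
opening: 0.0312
label in reader [-0.0993 -0.0008  0.0007]
shift mm [-1.2 -0.7  1.8] turn -0.003 q6 1.611
```

View pics/f.png

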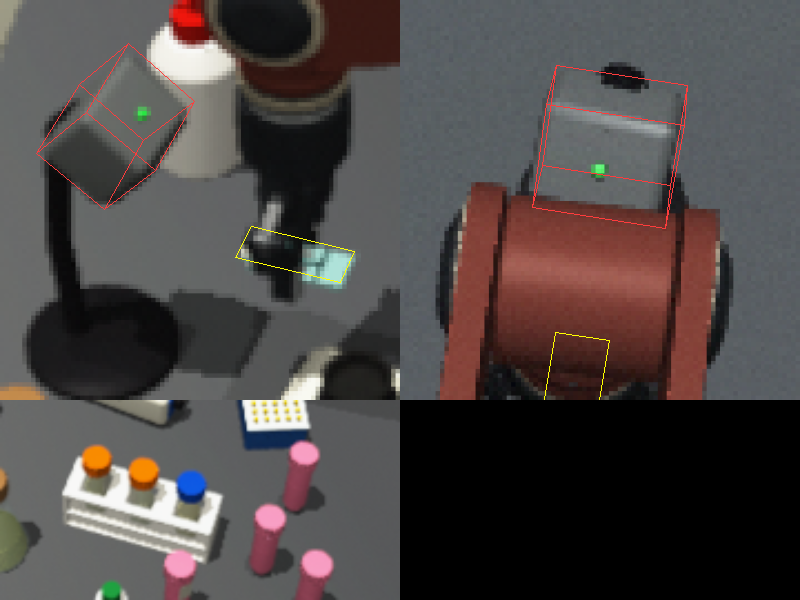

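The chamber lies on its model outline at the reading place, clear of the reader. The tube stands in its hole and the caps are unchanged. Settling briefly, then handing in.

```bash
python3 -m creep '[[255,0,0,0,0],[255,0,0,0,0],[255,0,0,0,0],[255,0,0,0,0]]'
python3 -c "
from station import ctrl
print(ctrl.finish_job())"
```

```text
t: 25.13
tool_pos: [0.6399, -0.0135, 0.1196]
tool_rot: [3.129, -0.278, 0.001]
contact_force: [0.7, -0.7, -1.1]
opening: 0.031
the job is handed in; nothing more can be done
None
```

I mixed the blue-capped tube, put it back, and handed the job in at about 25 s with the face-up chamber held at the reader. The hand-in gives no verdict, so these are my own checks.

- **Mixing:** I pressed the tube into the cup until the height stopped changing. I then held it there for about 1.5 s at about 15 N, above the roughly 8 N needed for fully down.
- **Tube return:** I put the tube back in its own hole and released it. It seated at the same height as when I gripped it, and the last side picture shows it upright there. The orange-capped tubes look unmoved.
- **Chamber:** I took the face-up chamber, turned it about 207° so its frosted end faces the window, and moved it to the reading place.
- **Final position:** In the reader's frame, I estimate the label at (-99, -1, +1) mm, against a target of (-100, 0, 0). The gripper opening held steady at 31 mm.
- **Limits of the checks:** The reader's position comes from fitting its outline in the pictures, good to about 3 mm and 2°. In the last picture the frosted end is mostly hidden behind a finger, so I judged its direction from earlier pictures. I saw the other chamber undisturbed after the pick, but did not check it again at the end.

No check failed or disagreed.

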